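# Start up the pump control box

### The arm

A 7-joint arm with a two-finger parallel gripper is mounted at the origin on a cart in front of the work surface, level with it; the furniture and walls round the work are solid. World frame = base frame: x ahead of the robot, y to its left, z up, the work surface at z = 0. Lengths are in m, angles in rad, forces in N, time in s.
With the tool pointing down it reaches from about 0.4 to 0.875 m from the base axis. Payload 6.5 kg.
Tool frame: the origin (TCP) lies at the very end of the fingers, on their centre line; the grasp point (between the pads) lies 19 mm behind it; x points along the fingers, y is the direction in which the jaws open and shut, and the axes are right-handed (so a half turn about x gives the same grasp; the last joint's range is limited). The gripper opens to 85 mm and grips with 20 to 120 N. Pads are 22 mm wide; open, the fingers measure 114 mm over their backs; the gripper's body (76 mm by 85 mm) begins 54 mm behind the grasp point. The pads swing forward as they close: fully open they stand 13 mm farther back than shut.
Start: joints at [1.19, 0.536, -0.004, 1.538, 0.003, 1.067, -0.071], TCP at [0.201, -0.618, 0.231] pointing down, gripper open.
Joint ranges: [-2.7, 2.7], [-0.37, 2.16], [-1.27, 1.26], [0.24, 2.4], [-1.31, 4.45], [0.19, 1.91], [-2.76, 2.76]. Speed limits (rad/s): [2.39, 2.39, 3.14, 3.14, 3.14, 3.14, 3.14].

### API

Orientations are given as [roll, pitch, yaw] about the fixed x, y, z axes, in that order (R = Rz(yaw) Ry(pitch) Rx(roll)).
In Python, from cell import env, imaging gives the robot as it stands.
- The arm moves only by the shell command python3 -m crank 'ROWS' [OPENING]. ROWS is JSON, a list of rows, each a list of 4 numbers: the shift along the tool's x, y, z in m, then the turn about the tool's x in degrees. A call has 1 to 20 rows; each row shifts and turns the pose as measured when the row begins, along the tool's axes as they then stand; what a row does not reach is not made up. A row lasts 1/10 s, in which the tool goes at most 50 mm and 8.59 degrees, less where a joint would pass 70% of its speed; a pose out of reach is approached as far as the arm can. A call is refused whole if a number of a shift passes 0.05 or a number of a turn 8.59, either way. A call with a gripper value outside its range is refused whole. OPENING is the opening, from 0 (shut) to 1 (fully open), set as the call begins (- or left out, the last holds). The fingers move at their own pace and stop on an object; the grip force is fixed at half the most. Time passes only in rows, so rows that do not move let the fingers close. It gives the time, the measured TCP pose, the force and the opening at its end, in the units of the state.
- env.observe(): the state, without advancing time (a new reading comes with each control period).
- imaging.read_camera(name): name is "scene" or "top" or "wrist"; returns the picture (400x640x3 uint8, red, green, blue); there is no depth.
- imaging.camera_info(name): a dict with "vfov" (degrees; the focal length in pixels is half the picture's height over the tangent of half this angle, whatever the lens; pixels are square), "cx", "cy" (the principal point, pixels), "extrinsics" (4x4, takes a point from camera to world coordinates). Camera axes: x right, y up, looking along -z (the intrinsics and any distortion apply to the point x, -y, -z); pixel columns grow to the right and rows downward; lengths in m; the calibration is good to about 2 mm. The wrist camera is an equidistant fisheye: a pixel r from the principal point sees the ray r / f radians off the axis. A picture is of the moment at which its call begins: read the wrist's pose just before it. camera_info takes no time and is no camera call; for the wrist camera it gives the pose at the moment of the call.
- env.job_done(): hands the job in, once; it reports no verdict.
The state is a dict: "time": time; "qpos": joint angles; "qd": joint speeds; "joint_efforts": joint torques, N m; "eef_pos": TCP position; "eef_rot": TCP orientation; "wrist_force": force on the tool from outside, world axes, zero at the start; "torque": the same for the moment, N m; "width": finger opening in m.
Only numpy, scipy, OpenCV 4.12 (cv2) and the standard library are available. Lean on these libraries where they do the work, as an engineer would, in place of code of your own. Each camera call takes 0.05 s, during which the arm holds its last target.

### The job

Put the pump's grey control box into service. First press down the raised half of the black rocker switch until it lies level, then push the blue button fully in so that it stays in, and last press the green button fully down and let it spring back up. Do not press the red mushroom button, and leave the loose tools and parts around the box where they are.

Things in the scene. Friction and masses are not known exactly. Their poses are not given: they have to be found in the camera images.
- control_box: Grey control box, 180 x 180 x 75 mm high, fixed; origin: centre of its underside, z up, x to its back (within 0.35 rad of straight away from the robot), y left. On its lid the rocker and the blue, green and red buttons stand square to it in four places 85 mm apart; which is where varies. Equipment right of the box (gauges on a tray) reaches 0.37 m above the bench.
- rocker (a joint): Black rocker, a paddle 60 mm long (box's x) and 34 mm wide in a pale metal frame 74 x 48 x 10 mm, pivoted at its middle. 0 = off (starts at 0 to 0.05): the far half, with a white bar, stands up 24 degrees, the near half is level. 0.42 rad = on: the far half is level, 12 mm above the lid and 2 mm above the frame, the near half stands up. It stays where left; it takes about 4 N at the press point.
- rocker_press (a point): Point on the upper face of the rocker's far half, about 22 mm from the pivot along the box's x, on the white bar; it moves with the paddle: off, it is 21 mm above the lid of the box, on, about 12 mm. Press here straight down, well clear of the pivot, for the near half rises.
- blue (a joint): Blue push button. 0 = out, 0.006 m = fully in. It has no return spring and stays where it is pushed; it takes about 4 N.
- blue_top (a point): Centre of the top face of the blue button; moves with it. The cap is 33 mm across, its top 24 mm above the lid of the box, 14 mm above the steel collar (42 mm across) round it; it is pressed straight down by 6 mm.
- green (a joint): Green push button. 0 = up, 0.006 m = fully down. A spring returns it; 2 N start it and 5 N push it fully down.
- green_top (a point): Centre of the top face of the green button; moves with it. The cap is 33 mm across, its top 24 mm above the lid of the box, 14 mm above the steel collar (42 mm across) round it; it is pressed straight down by 6 mm.
- red (a joint): Red mushroom button, 42 mm across, to be left alone. 0 = up, 0.006 m = fully down, spring return.
- red_top (a point): Centre of the top of the red mushroom button, 36 mm above the lid of the box.
- weight_small_3: Loose bystander: grey slotted disc weight, 60 mm across, 12 mm high, to the left of the box.
- spanner_13: Loose bystander: open and ring spanner, 153 mm long, 9 mm thick, lying to the right of the box.
- adaptor_1: Loose bystander: brass pipe adaptor standing upright close beside the box, at its right, 22 mm across, 32 mm high.
- thread_tape: Loose bystander: black roll of tape, 62 mm across, 19 mm high, to the right.
- transmitter_1: Loose bystander: steel pressure transmitter lying on its side, 106 mm long, 30 mm high, to the right.

How it is judged:
On the way, in this order (a step that is already met when the one before it is completed fails the run):
1. the rocker is pressed over to on (0.36 rad or more) (value of joint rocker above 0.36 rad), for 0.1 s.
2. the blue button is pushed in (4.8 mm or more) (value of joint blue above 0.0048 m), for 0.1 s.
3. the green button is pressed down (4.5 mm or more) (value of joint green above 0.0045 m), for 0.05 s.
4. the green button has come back up (value of joint green below 0.001 m), for 0.1 s.
At the end, for the whole second after the job is handed in: The rocker is on (0.36 rad or more), the blue button is in (4.8 mm or more), the green and red buttons are up (within 1 mm), and every loose bystander is within 15 mm of where it was (value of joint rocker above 0.36 rad and value of joint blue above 0.0048 m and value of joint each of green, red below 0.001 m and distance of each of weight_small_3, spanner_13, adaptor_1, thread_tape, transmitter_1 from where it was at the start of the episode below 0.015 m); the robot touches nothing.
It fails at once if the red button is pressed (2 mm) (value of joint red above 0.002 m).
It fails at once if the blue button is pushed (2 mm) before the rocker is on (value of joint blue above 0.002 m and value of joint rocker below 0.34 rad).
It fails at once if the green button is pressed (2 mm) before the rocker is on and the blue button is in (value of joint green above 0.002 m and (value of joint rocker below 0.34 rad or value of joint blue below 0.0045 m)).
It fails at once if a loose bystander is moved or lifted (15 mm) (distance of any of weight_small_3, spanner_13, adaptor_1, thread_tape, transmitter_1 from where it was at the start of the episode above 0.015 m).
It also fails if it takes over 48 s, if anything falls off the work surface, if the arm or the gripper's body presses on something with over 40 N, if the wrist force passes 120 N, or if a joint passes its speed limit or range.

## Working session

There is one attempt and no reset: what is moved stays moved. The work goes in short steps, Python scripts to look and compute and a shell command to move; the robot and the scene stay as the last step left them, time stands still between calls to the robot, and variables do not carry over. Pictures are saved under pics/ and viewed, and the job is handed in when it is done.

```bash
mkdir -p pics; ls
python3 - <<'E'
from cell import env, imaging
import cv2,numpy as np
s=env.observe();print(s)
for n in("scene","top"):
    im=imaging.read_camera(n);cv2.imwrite(f"pics/{n}0.png",im[...,::-1])
    i=imaging.camera_info(n);print(n,i)
E
```

```text
pics
{'time': 0.0, 'qpos': array([ 1.18983303,  0.5372057 , -0.00444842,  1.53886755,  0.00260193,
        1.06729407, -0.07123681]), 'qd': array([-0.00087627, -0.00070093,  0.00065214, -0.00086201,  0.00080294,
       -0.00101732,  0.00011763]), 'joint_efforts': array([-3.16372125e-04, -5.83407068e+01,  1.04891282e+00, -2.59100372e+01,
        1.23896665e-02,  9.60399950e-03, -9.04411223e-06]), 'eef_pos': array([ 0.20102596, -0.61746716,  0.23038955]), 'eef_rot': array([-1.49934174,  1.56902745,  1.95705869]), 'wrist_force': array([-0.42647778, -0.38731077,  0.18571693]), 'torque': array([-0.03591422, -0.03125007,  0.0101051 ]), 'width': 0.08528642151942419}
scene {'vfov': 57.34196105339696, 'cx': 317.71336555059383, 'cy': 199.55059536296724, 'extrinsics': array([[ 0.09444656,  0.86851862, -0.48657502,  0.10634549],
       [-0.99543855,  0.07576702, -0.05797808, -0.02811553],
       [-0.0134887 ,  0.48983136,  0.87171285,  1.0236698 ],
       [ 0.        ,  0.        ,  0.        ,  1.        ]])}
top {'vfov': 48.98072682661639, 'cx': 322.8479768623042, 'cy': 202.59621178993288, 'extrinsics': array([[ 0.00234796,  0.99894321, -0.04590153,  0.54175749],
       [-0.99995321,  0.00191463, -0.00948214,  0.0225021 ],
       [-0.00938424,  0.04592165,  0.99890097,  1.18005223],
       [ 0.        ,  0.        ,  0.        ,  1.        ]])}
```

View pics/scene0.png

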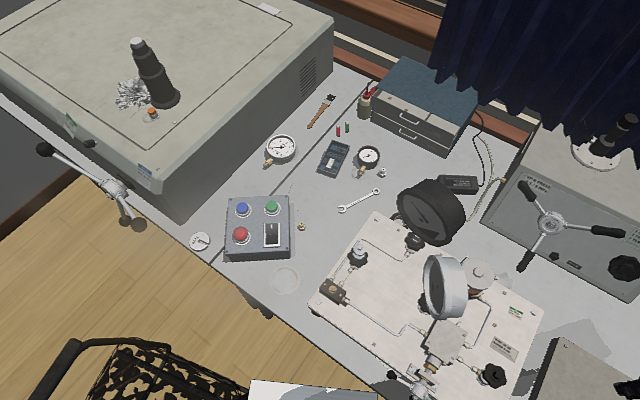

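View pics/top0.png

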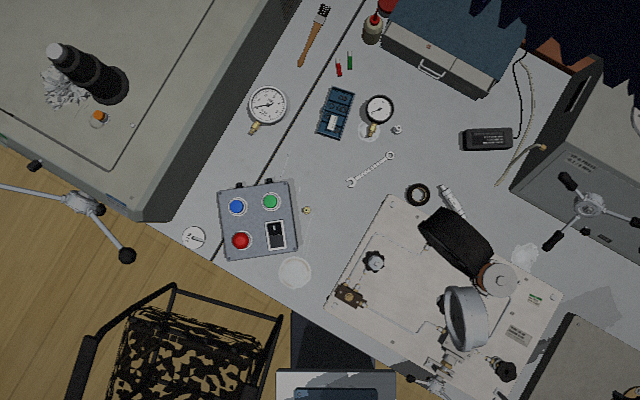

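The scene view shows the box at about (258,228), with blue at (242,209), green (272,207), red (240,234) and the rocker (271,234). In the top view they sit at blue (236,206), green (270,201), red (240,240) and rocker (276,234), with the white bar on its far half. The gauges stand to the right, between the arm's start and the box.

```bash
cat > h.py <<'E'
import numpy as np,cv2
from cell import env,imaging
def ray(n,p,info=None):
    i=info or imaging.camera_info(n);f=200/np.tan(np.radians(i['vfov']/2))
    E=i['extrinsics'];x=(p[0]-i['cx'])/f;y=(p[1]-i['cy'])/f
    if n=='wrist':
        r=np.hypot(x,y);k=np.sin(r)/r if r>1e-9 else 1.;d=np.array([x*k,-y*k,-np.cos(r)])
    else: d=np.array([x,-y,-1.])
    d=E[:3,:3]@d;return E[:3,3],d/np.linalg.norm(d)
def plane(n,p,z,info=None):
    o,d=ray(n,p,info);return o+d*(z-o[2])/d[2]
def cross(rays):
    A=np.zeros((3,3));b=np.zeros(3)
    for o,d in rays:
        P=np.eye(3)-np.outer(d,d);A+=P;b+=P@o
    X=np.linalg.solve(A,b);return X,[np.linalg.norm((np.eye(3)-np.outer(d,d))@(X-o)) for o,d in rays]
def blob(im,lo,hi,roi):
    h=cv2.cvtColor(im,cv2.COLOR_RGB2HSV);m=cv2.inRange(h,np.array(lo),np.array(hi))
    z=np.zeros_like(m);x0,y0,x1,y1=roi;z[y0:y1,x0:x1]=m[y0:y1,x0:x1]
    n,l,s,c=cv2.connectedComponentsWithStats(z);k=1+np.argmax(s[1:,4]);return c[k],s[k]
E
python3 - <<'E'
from h import *
R={'scene':(215,185,300,265),'top':(212,175,302,265)}
ims={n:cv2.imread(f'pics/{n}0.png')[...,::-1].copy() for n in R}
C={'blue':([105,120,60],[128,255,255]),'green':([50,90,50],[90,255,255]),'red':([0,150,80],[8,255,255])}
for k,(lo,hi) in C.items():
    rs=[]
    for n in R:
        c,s=blob(ims[n],lo,hi,R[n]);print(k,n,c.round(1),s);rs.append(ray(n,c))
    X,e=cross(rs);print(X.round(4),np.round(e,4))
for n in R:
    x0,y0,x1,y1=R[n];cv2.imwrite(f'pics/{n}_z.png',cv2.resize(ims[n][y0:y1,x0:x1,::-1],None,fx=6,fy=6,interpolation=cv2.INTER_CUBIC))
E
```

```text
blue scene [243.4 205.1] [238 203   9   8  15]
blue top [236. 206.] [230 200  13  13 139]
[0.5825 0.2448 0.1045] [0.0012 0.0012]
green scene [274.1 203.7] [270 201   7   8  15]
green top [269.8 201. ] [264 195  13  13 136]
[0.5953 0.1599 0.1031] [0.0032 0.0032]Traceback (most recent call last):
  File "<stdin>", line 8, in <module>
  File "h.py", line 20, in blob
    n,l,s,c=cv2.connectedComponentsWithStats(z);k=1+np.argmax(s[1:,4]);return c[k],s[k]
                                                    ~~~~~~~~~^^^^^^^^^
    return _wrapfunc(a, 'argmax', axis=axis, out=out, **kwds)
    return bound(*args, **kwds)
ValueError: attempt to get argmax of an empty sequence
```

Run:
```python
from h import *
R={'scene':(215,185,300,265),'top':(212,175,302,265)}
ims={n:cv2.imread(f'pics/{n}0.png')[...,::-1].copy() for n in R}
for n in R:
    x0,y0,x1,y1=R[n];cv2.imwrite(f'pics/{n}_z.png',cv2.resize(ims[n][y0:y1,x0:x1,::-1],None,fx=6,fy=6,interpolation=cv2.INTER_CUBIC))
    h=cv2.cvtColor(ims[n],cv2.COLOR_RGB2HSV)
    for p in [(242,209),(272,207),(240,234)] if n=='scene' else [(236,206),(270,201),(240,240)]: print(n,p,h[p[1],p[0]])
```

```text
scene (242, 209) [114 113 183]
scene (272, 207) [ 67  84 160]
scene (240, 234) [  1 121 183]
top (236, 206) [109 190 165]
top (270, 201) [ 69 159 143]
top (240, 240) [  1 183 167]
```

View pics/top_z.png

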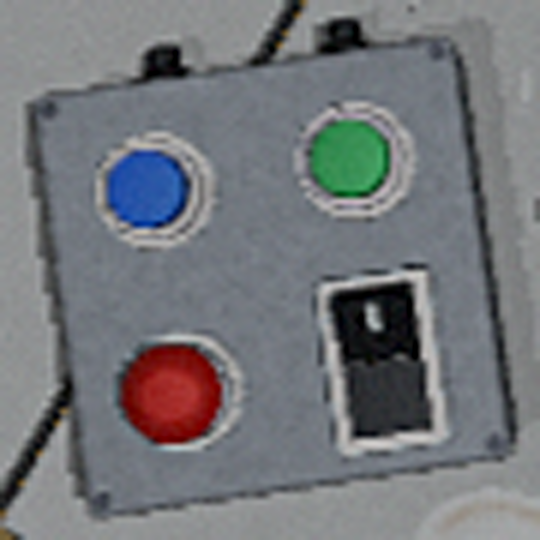

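View pics/scene_z.png

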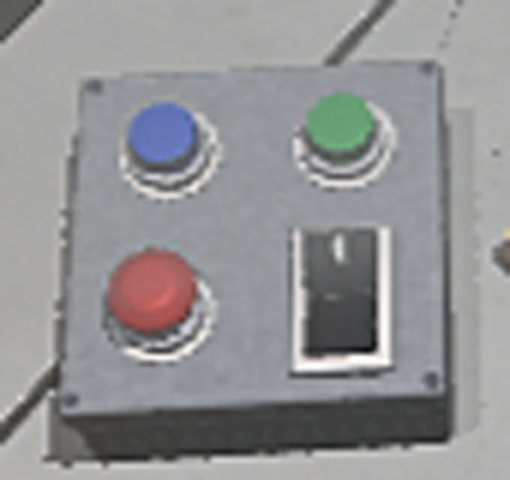

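Run:
```python
from h import *
R={'scene':(215,185,300,265),'top':(212,175,302,265)}
ims={n:cv2.imread(f'pics/{n}0.png')[...,::-1].copy() for n in R}
C={'blue':([105,80],[128,255]),'green':([50,60],[90,255]),'red':([0,90],[8,255])}
P={}
for k,(lo,hi) in C.items():
    rs=[]
    for n in R:
        v=150 if n=='scene' else 60
        if k=='green' and n=='scene': v=135
        c,s=blob(ims[n],lo+[v],hi+[255],R[n]);print(k,n,c.round(1),s);rs.append(ray(n,c))
        zz=.111 if k=='red' else .099
        print('  plane',plane(n,c,zz).round(4))
    X,e=cross(rs);print(' cross',X.round(4),np.round(e,4))
b={'scene':(215+340.5/6-.4,185+247/6-.4),'top':(212+374/6-.4,175+317/6-.4)}
print('bar',cross([ray(n,b[n]) for n in b]),[plane(n,b[n],.096).round(4) for n in b])
# frame corners top & lid corners
fc=[(319,285),(425,272),(446,440),(344,452)]
print('frame',[plane('top',(212+x/6-.4,175+y/6-.4),.085)[:2].round(4) for x,y in fc])
lc=[(32,105),(455,38),(515,455),(92,518)]
L=np.array([plane('top',(212+x/6-.4,175+y/6-.4),.075)[:2] for x,y in lc]);print('lid',L.round(4),L.mean(0))
```

```text
blue scene [241.5 206.7] [237 202  10  10  80]
  plane [0.5799 0.2496 0.099 ]
blue top [236. 206.] [230 200  14  13 142]
  plane [0.5826 0.247  0.099 ]
 cross [0.5825 0.2495 0.0941] [0.0015 0.0015]
green scene [271.2 205. ] [266 201  11   9  80]
  plane [0.593  0.1654 0.099 ]
green top [269.9 201. ] [264 195  13  13 138]
  plane [0.5952 0.1635 0.099 ]
 cross [0.5953 0.1651 0.0949] [0.0011 0.0011]
red scene [240.3 232.9] [235 227  12  13 122]
  plane [0.4933 0.2333 0.111 ]
red top [240.1 240.2] [232 232  17  17 189]
  plane [0.4989 0.2337 0.111 ]
 cross [0.4984 0.2363 0.0991] [0.0003 0.0003]
bar (array([0.52981329, 0.15447756, 0.09436396]), [np.float64(0.0009136771843346237), np.float64(0.0009136771843345767)]) [array([0.529 , 0.1551, 0.096 ]), array([0.53  , 0.1534, 0.096 ])]
frame [array([0.5431, 0.1777]), array([0.5486, 0.1336]), array([0.479 , 0.1244]), array([0.474 , 0.1667])]
lid [[0.6186 0.3008]
 [0.6472 0.1226]
 [0.4723 0.0965]
 [0.4455 0.2734]] [0.54589406 0.19832002]
```

Two views agree (z 0.094–0.099 against the stated 0.099; spacing about 85 mm; box yaw about 0.15). The red cross height is low, but it's the top of a dome, so I'm only using it for clearance. Next: shut the fingers, rise above the gauges, and work out the rows in tool axes.

```bash
cat >> h.py <<'E'
from scipy.spatial.transform import Rotation as Ro
YAW=0.15
ux=np.array([np.cos(YAW),np.sin(YAW),0]);uy=np.array([-np.sin(YAW),np.cos(YAW),0])
T={'rocker':np.array([.5325,.154,.096]),'blue':np.array([.5822,.2475,.099]),'green':np.array([.595,.164,.099])}
def rel(t):
    s=env.observe();R=Ro.from_euler('xyz',s['eef_rot']).as_matrix()
    yt=R[:,1];a=np.degrees(np.arctan2(yt[1],yt[0]));want=np.degrees(YAW)+90
    print('tcp',s['eef_pos'].round(4),'axes',R.round(3).tolist(),'F',s['wrist_force'].round(2),'t',s['time'])
    d=(np.array(t)-s['eef_pos']);print('tool delta',(R.T@d).round(4),'jaw yaw',a.round(1),'ccw turn needed',((want-a+90)%180-90).round(1),'q',s['qpos'].round(2),'w',s['width'])
E
python3 -c "
from h import *
rel([.5325,.154,.45])"
python3 -m crank '[[-0.04,0,0,0],[-0.04,0,0,0],[-0.04,0,0,0],[-0.04,0,0,0],[-0.04,0,0,0],[-0.03,0,0,0],[0,0,0,0]]' 0
python3 -c "
from h import *
rel([.5325,.154,.45])"
```

```text
tcp [ 0.2011 -0.6175  0.2305] axes [[-0.001, 0.31, -0.951], [0.001, -0.951, -0.31], [-1.0, -0.002, 0.0]] F [0.42 0.33 0.18] t 0.1
tool delta [-0.2186 -0.6313 -0.554 ] jaw yaw -72.0 ccw turn needed -9.4 q [ 1.19  0.54 -0.    1.54  0.    1.07 -0.07] w 0.08534462214388897
time: 0.8
eef_pos: [0.2005, -0.6157, 0.4641]
eef_rot: [-1.515, 1.558, 1.942]
wrist_force: [0.9, 0.5, -0.6]
width: 0.0
tcp [ 0.2005 -0.6157  0.4641] axes [[-0.005, 0.31, -0.951], [0.012, -0.951, -0.31], [-1.0, -0.013, 0.001]] F [ 0.93  0.53 -0.64] t 0.8
tool delta [ 0.0219 -0.6287 -0.5542] jaw yaw -71.9 ccw turn needed -9.5 q [ 1.18  0.42  0.01  1.18 -0.01  1.56 -0.07] w 2.9104115313387634e-05
```

```bash
python3 -m crank '[[0,-0.01,-0.04,0],[0,-0.015,-0.04,0],[0,-0.02,-0.04,0],[0,-0.03,-0.035,0],[0,-0.03,-0.035,0],[0,-0.03,-0.03,0],[0,-0.03,-0.03,0],[0,-0.035,-0.03,0]]'
python3 -c "
from h import *
rel([.5325,.154,.45])"
```

```text
time: 1.6
eef_pos: [0.4065, -0.334, 0.4562]
eef_rot: [-1.143, 1.546, 2.3]
wrist_force: [0.5, 0.7, 0.2]
width: -0.0001
tcp [ 0.4065 -0.334   0.4562] axes [[-0.017, 0.297, -0.955], [0.018, -0.955, -0.297], [-1.0, -0.023, 0.01]] F [0.49 0.73 0.24] t 1.6
tool delta [ 0.0132 -0.4283 -0.2654] jaw yaw -72.7 ccw turn needed -8.7 q [ 0.74  0.19 -0.16  1.5   0.02  1.48 -0.69] w -8.905736826295141e-05
```

```bash
python3 -m crank '[[0,-0.03,-0.02,0],[0,-0.03,-0.02,0],[0,-0.03,-0.02,0],[0,-0.03,-0.02,2],[0,-0.03,-0.02,2],[0,-0.03,-0.02,2],[0,-0.03,-0.02,2],[0,-0.03,-0.02,0],[0,-0.03,-0.02,0],[0,-0.03,-0.02,0],[0,0,0,0]]'
python3 -c "
from h import *
rel([.5325,.154,.25])"
```

```text
time: 2.7
eef_pos: [0.5288, 0.0277, 0.4494]
eef_rot: [-0.815, 1.53, 2.494]
wrist_force: [-0.6, 0.0, -0.3]
width: -0.0002
tcp [0.5288 0.0277 0.4494] axes [[-0.033, 0.166, -0.986], [0.025, -0.986, -0.167], [-0.999, -0.03, 0.028]] F [-0.64  0.01 -0.31] t 2.7
tool delta [ 0.2022 -0.118  -0.0303] jaw yaw -80.4 ccw turn needed -1.0 q [ 0.25  0.22 -0.45  1.49  0.07  1.48 -1.61] w -0.00017086499846777746
```

```bash
python3 -m crank '[[0,-0.025,-0.01,1],[0,-0.025,-0.01,0],[0,-0.025,-0.005,0],[0,-0.025,0,0],[0,-0.015,0,0],[0.03,0,0,0],[0.03,0,0,0],[0.03,0,0,0],[0.03,0,0,0],[0.03,0,0,0],[0.03,0,0,0],[0,0,0,0]]'
python3 - <<'E'
from h import *
rel([.5325,.154,.13])
i=imaging.camera_info('wrist');im=imaging.read_camera('wrist');cv2.imwrite('pics/w1.png',im[...,::-1]);np.save('w1.npy',i,allow_pickle=True);print(i)
cv2.imwrite('pics/s1.png',imaging.read_camera('scene')[...,::-1])
E
```

```text
time: 3.9
eef_pos: [0.523, 0.1471, 0.2548]
eef_rot: [-0.51, 1.519, 2.78]
wrist_force: [-0.0, 0.3, -0.3]
width: -0.0
tcp [0.523  0.1471 0.2548] axes [[-0.048, 0.147, -0.988], [0.018, -0.989, -0.148], [-0.999, -0.025, 0.045]] F [-0.01  0.29 -0.33] t 3.9
tool delta [ 0.1243 -0.0023 -0.0161] jaw yaw -81.6 ccw turn needed 0.2 q [ 0.05  0.4  -0.49  1.74  0.17  1.09 -1.92] w -3.881452996597249e-05
{'vfov': 65.70646984690485, 'cx': 321.26864341532877, 'cy': 198.35943003279175, 'extrinsics': array([[ 0.1459266 ,  0.93114716,  0.33417122,  0.60373601],
       [-0.98899022,  0.14569682,  0.0258993 ,  0.15563486],
       [-0.02457162, -0.33427146,  0.94215648,  0.39461285],
       [ 0.        ,  0.        ,  0.        ,  1.        ]])}
```

View pics/w1.png

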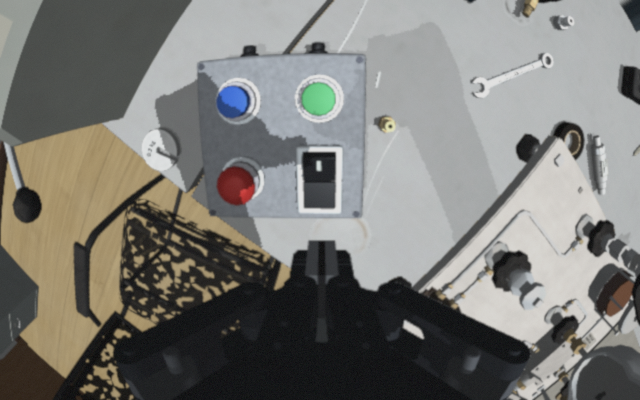

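View pics/s1.png

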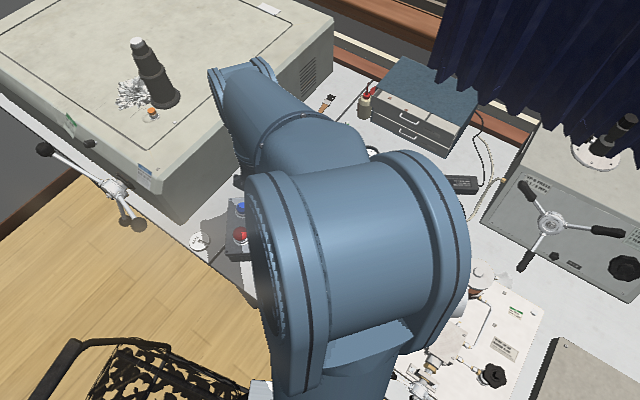

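The wrist view shows blue at (233,101), green (318,99), red (236,186), the rocker's white bar at about (319,166) and the fingertips at about (321,245). I'll check the coordinates from here.

Run:
```python
from h import *
i=np.load('w1.npy',allow_pickle=True).item()
im=cv2.imread('pics/w1.png')[...,::-1].copy()
R=(195,50,370,222);ct={'blue':(236.,206.),'green':(269.9,201.),'red':(240.1,240.2),'bar':(274,227.5)}
for k,lo,hi,z in(('blue',[105,100,60],[125,255,255],.099),('green',[50,60,60],[90,255,255],.099),('red',[0,120,60],[8,255,255],.111)):
    c,s=blob(im,lo,hi,R);X,e=cross([ray('wrist',c,i),ray('top',ct[k])]);print(k,c.round(1),s,plane('wrist',c,z,i).round(4),X.round(4),e[0].round(4))
m=blob(im,[0,0,180],[180,60,255],(308,155,331,180));print(m)
X,e=cross([ray('wrist',m[0],i),ray('top',ct['bar'])]);print(X,e,plane('wrist',m[0],.096,i))
s=env.observe();print(s['eef_pos'])
# project tcp in wrist for check
E=i['extrinsics'];p=E[:3,:3].T@(s['eef_pos']-E[:3,3]);x,y,z=p[0],-p[1],-p[2];th=np.arctan2(np.hypot(x,y),z);f=200/np.tan(np.radians(i['vfov']/2));print('tcp px',i['cx']+f*th*x/np.hypot(x,y),i['cy']+f*th*y/np.hypot(x,y))
cv2.imwrite('pics/w1z.png',cv2.resize(im[50:300,190:380,::-1],None,fx=3,fy=2.4 if 0 else 2.4))
```

```text
blue [232.4 101.3] [217  86  32  32 813] [0.5845 0.2474 0.099 ] [0.5834 0.2494 0.091 ] 0.0008
green [317.9  98.5] [302  82  33  34 875] [0.5968 0.1651 0.099 ] [0.5962 0.1658 0.08  ] 0.0002
red [235.4 185.6] [ 217  167   37   38 1056] [0.5032 0.2338 0.111 ] [0.4986 0.2368 0.0981] 0.0006
(array([318.375  , 165.59375]), array([317, 161,   4,  10,  32], dtype=int32))
[0.52946407 0.15479904 0.08676994] [np.float64(0.0005381015507924835), np.float64(0.0005381015507926052)] [0.53143515 0.15528298 0.096     ]
[0.52578845 0.14823975 0.25898891]
tcp px 319.8200771732801 254.68266491033276
```

```bash
python3 -m crank '[[0.03,-0.003,-0.006,0],[0.03,-0.002,-0.005,0],[0.03,-0.001,-0.002,0],[0.02,0,-0.001,0],[0,0,0,0],[0,0,0,0]]'
python3 -c "
from h import *
rel([.531,.154,.11])"
```

```text
time: 4.6
eef_pos: [0.5455, 0.1607, 0.1584]
eef_rot: [-1.06, 1.538, 2.226]
wrist_force: [0.1, 0.6, 0.7]
width: -0.0003
tcp [0.5455 0.1607 0.1584] axes [[-0.02, 0.144, -0.989], [0.026, -0.989, -0.144], [-0.999, -0.028, 0.016]] F [0.11 0.6  0.67] t 4.6
tool delta [0.0485 0.0059 0.0145] jaw yaw -81.7 ccw turn needed 0.3 q [-0.01  0.54 -0.45  1.79  0.25  0.89 -1.99] w -0.0002707716161152682
```

```bash
python3 -m crank '[[0.01,0.003,0.007,0],[0.01,0.002,0.004,0],[0.01,0,0.002,0],[0,0,0,0],[0,0,0,0]]'
python3 -c "
from h import *
rel([.531,.154,.11])"
```

```text
time: 5.1
eef_pos: [0.5345, 0.1543, 0.1307]
eef_rot: [-1.275, 1.541, 2.01]
wrist_force: [-0.2, -0.2, -0.1]
width: 0.0001
tcp [0.5345 0.1543 0.1307] axes [[-0.013, 0.143, -0.99], [0.027, -0.989, -0.143], [-1.0, -0.029, 0.009]] F [-0.2  -0.21 -0.15] t 5.1
tool delta [0.0207 0.0004 0.0033] jaw yaw -81.8 ccw turn needed 0.4 q [-0.01  0.55 -0.44  1.84  0.28  0.81 -2.01] w 0.0001104782510202641
```

```bash
python3 -m crank '[[0.01,0,0.002,0],[0.01,0,0.001,0],[0.003,0,0,0],[0,0,0,0],[0,0,0,0]]'
python3 -c "
from h import *
rel([.531,.154,.09])"
```

```text
time: 5.6
eef_pos: [0.531, 0.1548, 0.1055]
eef_rot: [-1.271, 1.541, 2.014]
wrist_force: [-0.1, -0.7, 0.5]
width: 0.0002
tcp [0.531  0.1548 0.1055] axes [[-0.013, 0.143, -0.99], [0.027, -0.989, -0.143], [-1.0, -0.029, 0.009]] F [-0.13 -0.71  0.5 ] t 5.6
tool delta [ 0.0155  0.0013 -0.    ] jaw yaw -81.8 ccw turn needed 0.4 q [-0.02  0.59 -0.43  1.86  0.3   0.76 -2.03] w 0.0001818883766727143
```

Aligned 10 mm above the raised half. Next I press in small steps and read the force.

```bash
python3 -m crank '[[0.005,0,0,0],[0.004,0,0,0],[0.004,0,0,0],[0.003,0,0,0],[0,0,0,0]]'
python3 -c "
from h import *
rel([.531,.154,.0865])"
```

```text
time: 6.1
eef_pos: [0.5335, 0.1556, 0.0898]
eef_rot: [-1.445, 1.541, 1.84]
wrist_force: [0.1, 0.2, 0.5]
width: 0.0001
tcp [0.5335 0.1556 0.0898] axes [[-0.008, 0.142, -0.99], [0.028, -0.989, -0.143], [-1.0, -0.029, 0.004]] F [0.11 0.19 0.51] t 6.1
tool delta [0.0033 0.0014 0.0027] jaw yaw -81.8 ccw turn needed 0.4 q [-0.03  0.61 -0.42  1.87  0.31  0.72 -2.04] w 8.858688239741719e-05
```

```bash
python3 -m crank '[[0.003,0,0.002,0],[0.003,0,0,0],[0,0,0,0]]'; python3 -m crank '[[0.003,0,0,0],[0,0,0,0]]'
```

```text
time: 6.4
eef_pos: [0.5324, 0.1557, 0.0874]
eef_rot: [-1.514, 1.543, 1.77]
wrist_force: [-0.4, 0.0, 0.4]
width: 0.0001
time: 6.6
eef_pos: [0.5325, 0.1559, 0.0874]
eef_rot: [-1.539, 1.545, 1.745]
wrist_force: [-0.3, -0.2, -0.4]
width: 0.0005
```

```bash
python3 -m crank '[[0.006,0,0,0]]'; python3 -m crank '[[0.006,0,0,0]]';  python3 -m crank '[[0.008,0,0,0]]'
```

```text
time: 6.7
eef_pos: [0.5329, 0.1561, 0.0855]
eef_rot: [-1.558, 1.547, 1.726]
wrist_force: [-23.5, -11.4, 91.2]
width: -0.0001
time: 6.8
eef_pos: [0.5329, 0.1561, 0.0856]
eef_rot: [-1.546, 1.55, 1.737]
wrist_force: [-25.7, -12.4, 86.7]
width: 0.0004
time: 6.9
eef_pos: [0.533, 0.1562, 0.0853]
eef_rot: [-1.534, 1.555, 1.75]
wrist_force: [-30.4, -14.1, 103.9]
width: 0.0
```

The rocker has bottomed at z≈0.0855 with a stiff reaction. That matches the expected on height (0.087), but about 104 N was harder than I wanted, so I'll press the next buttons more gently. Now back off and look.

```bash
python3 -m crank '[[-0.01,0,0,0],[-0.03,0,0,0],[-0.03,0,0.01,0],[-0.03,0,0.01,0],[0,0,0,0],[0,0,0,0]]'
python3 - <<'E'
from h import *
i=imaging.camera_info('wrist');np.save('w2.npy',i,allow_pickle=True)
im=imaging.read_camera('wrist');cv2.imwrite('pics/w2.png',im[...,::-1])
rel(T['blue']+[0,0,.03])
E
```

```text
time: 7.5
eef_pos: [0.5098, 0.1521, 0.1913]
eef_rot: [-1.43, 1.557, 1.855]
wrist_force: [-0.4, 0.8, -0.3]
width: 0.0002
tcp [0.5099 0.1523 0.1913] axes [[-0.004, 0.143, -0.99], [0.014, -0.99, -0.143], [-1.0, -0.014, 0.002]] F [0.4  0.2  0.16] t 7.55
tool delta [ 0.0633 -0.083  -0.0853] jaw yaw -81.8 ccw turn needed 0.4 q [ 0.01  0.43 -0.47  1.87  0.23  0.9  -2.  ] w 5.462535515832473e-05
```

View pics/w2.png

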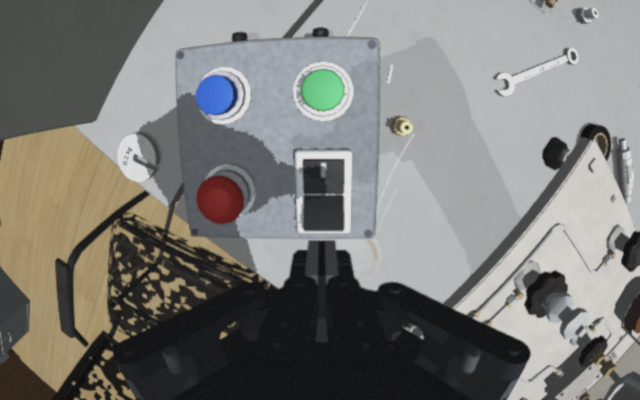

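Run:
```python
from h import *
a=cv2.imread('pics/w1.png')[140:218,290:350];b=cv2.imread('pics/w2.png')[143:243,285:361]
cv2.imwrite('pics/cmp.png',np.hstack([cv2.resize(a,(380,500),interpolation=cv2.INTER_CUBIC),cv2.resize(b,(380,500),interpolation=cv2.INTER_CUBIC)]))
i=np.load('w2.npy',allow_pickle=True).item();im=cv2.imread('pics/w2.png')[...,::-1].copy()
for k,lo,hi,z in(('blue',[105,100,60],[125,255,255],.099),('green',[50,60,60],[90,255,255],.099)):
    c,s=blob(im,lo,hi,(180,40,375,235));print(k,c,plane('wrist',c,z,i).round(4))
```

```text
blue [215.62948518  94.69578783] [0.584  0.2473 0.099 ]
green [322.2965368   89.48701299] [0.5965 0.1651 0.099 ]
```

View pics/cmp.png

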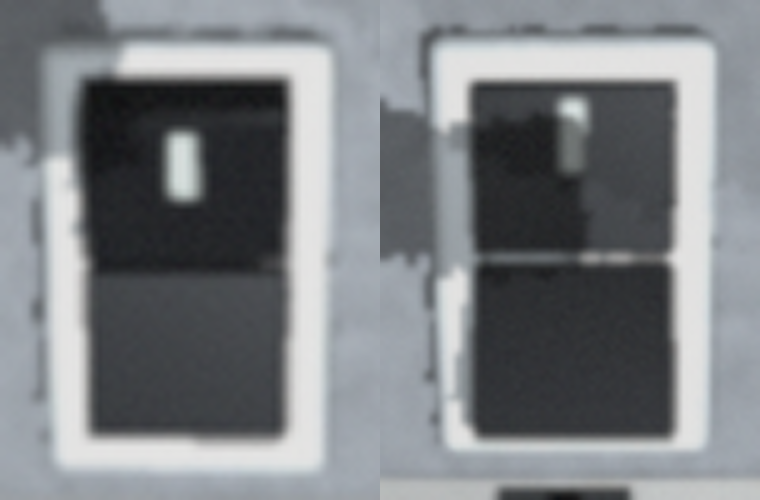

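The comparison shows the rocker flipped: the far half is now level, with the bar shifted to its edge, and the near half is raised. The wrist gives blue at (0.584,0.247), in agreement with the earlier value. On to blue.

```bash
python3 -m crank '[[0,-0.02,-0.02,0],[0,-0.02,-0.02,0],[0,-0.02,-0.02,0],[0,-0.015,-0.015,0],[0,-0.005,-0.005,0],[0,0,0,0],[0,0,0,0]]'
python3 -c "
from h import *
rel([.583,.2475,.125])"
```

```text
time: 8.25
eef_pos: [0.5749, 0.2418, 0.1807]
eef_rot: [-0.436, 1.55, 2.847]
wrist_force: [1.2, 0.4, 1.0]
width: 0.0001
tcp [0.5749 0.2418 0.1807] axes [[-0.02, 0.141, -0.99], [0.006, -0.99, -0.141], [-1.0, -0.009, 0.019]] F [1.17 0.45 0.98] t 8.25
tool delta [ 0.0556 -0.004  -0.0098] jaw yaw -81.9 ccw turn needed 0.5 q [-0.15  0.6  -0.45  1.62  0.28  1.   -2.11] w 0.000147462276952056
```

```bash
python3 -m crank '[[0.01,-0.002,-0.004,0],[0.015,-0.001,-0.002,0],[0.015,0,-0.001,0],[0.01,0,0,0],[0.005,0,0,0],[0,0,0,0],[0,0,0,0]]'
python3 -c "
from h import *
rel([.583,.2475,.105])"
```

```text
time: 8.95
eef_pos: [0.5786, 0.2418, 0.1187]
eef_rot: [-0.23, 1.547, 3.05]
wrist_force: [-0.2, 1.2, 0.0]
width: -0.0
tcp [0.5786 0.2418 0.1187] axes [[-0.024, 0.138, -0.99], [0.002, -0.99, -0.138], [-1.0, -0.006, 0.024]] F [-0.21  1.21  0.04] t 8.95
tool delta [ 0.0136 -0.005  -0.0054] jaw yaw -82.1 ccw turn needed 0.7 q [-0.17  0.68 -0.42  1.64  0.32  0.91 -2.14] w -3.099669646485412e-05
```

```bash
python3 -m crank '[[0.002,-0.003,-0.002,0],[0.002,-0.002,-0.002,0],[0.002,-0.002,-0.001,0],[0,0,0,0],[0,0,0,0]]'
python3 -c "
from h import *
rel([.583,.2475,.093])"
```

```text
time: 9.45
eef_pos: [0.584, 0.2511, 0.1139]
eef_rot: [-0.32, 1.549, 2.961]
wrist_force: [0.1, 0.0, 0.5]
width: 0.0001
tcp [0.584  0.2511 0.1139] axes [[-0.021, 0.138, -0.99], [0.004, -0.99, -0.138], [-1.0, -0.007, 0.02]] F [0.1  0.03 0.52] t 9.45
tool delta [0.0209 0.0036 0.0011] jaw yaw -82.0 ccw turn needed 0.6 q [-0.18  0.7  -0.42  1.63  0.32  0.9  -2.15] w 6.060384136851538e-05
```

```bash
python3 -m crank '[[0.005,0.002,0,0],[0.005,0.001,0,0],[0.002,0,0,0]]'; python3 -m crank '[[0.003,0,0,0]]';python3 -m crank '[[0.003,0,0,0]]';python3 -m crank '[[0.003,0,0,0]]'
```

```text
time: 9.75
eef_pos: [0.5844, 0.2479, 0.1013]
eef_rot: [-0.325, 1.55, 2.955]
wrist_force: [0.0, 0.1, 0.6]
width: 0.0003
time: 9.85
eef_pos: [0.5845, 0.2478, 0.0982]
eef_rot: [-0.331, 1.55, 2.949]
wrist_force: [-1.5, -0.3, 3.9]
width: 0.0005
time: 9.95
eef_pos: [0.5845, 0.2478, 0.0952]
eef_rot: [-0.332, 1.55, 2.948]
wrist_force: [-1.1, -0.1, 3.1]
width: -0.0001
time: 10.05
eef_pos: [0.5846, 0.2479, 0.0929]
eef_rot: [-0.329, 1.551, 2.951]
wrist_force: [-9.2, -6.0, 32.8]
width: -0.0
```

```bash
python3 -m crank '[[0.003,0,0,0]]'; python3 -m crank '[[-0.01,0,0,0],[-0.02,0,0,0],[-0.02,0,0,0],[-0.015,0.005,0,0],[0,0.015,0,0],[0,0.02,0,0],[0,0.02,0,0],[0,0.015,0,0],[0,0.005,0,0],[0,0,0,0],[0,0,0,0]]'
python3 - <<'E'
from h import *
i=imaging.camera_info('wrist');np.save('w3.npy',i,allow_pickle=True)
im=imaging.read_camera('wrist');cv2.imwrite('pics/w3.png',im[...,::-1])
rel([.596,.1645,.115])
E
```

```text
time: 10.15
eef_pos: [0.5847, 0.2479, 0.0928]
eef_rot: [-0.27, 1.551, 3.01]
wrist_force: [-12.7, -8.2, 41.4]
width: -0.0002
time: 11.25
eef_pos: [0.5962, 0.1596, 0.1559]
eef_rot: [-0.12, 1.547, -3.126]
wrist_force: [-0.4, 0.0, -0.1]
width: 0.0001
tcp [0.5962 0.1598 0.1559] axes [[-0.024, 0.136, -0.99], [-0.0, -0.991, -0.136], [-1.0, -0.003, 0.023]] F [-0.09  0.58 -0.01] t 11.3
tool delta [ 0.0409 -0.0045 -0.0014] jaw yaw -82.2 ccw turn needed 0.8 q [-0.03  0.62 -0.43  1.65  0.29  0.96 -2.  ] w 7.489124544307285e-05
```

View pics/w3.png

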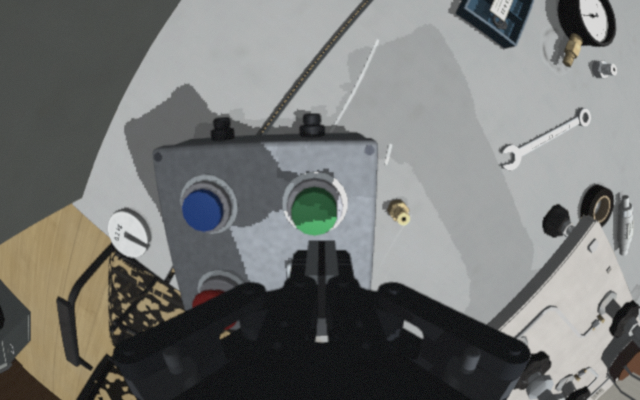

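Blue at (203,212) now sits lower in its collar than green at (313,211). The finger went from contact at about 0.099 down to 0.0928, with a rise to 41 N, so it's fully in. Next is green.

```bash
python3 -m crank '[[0.01,-0.002,0,0],[0.01,-0.001,0,0],[0.01,-0.001,0,0],[0.005,0,0,0],[0,0,0,0],[0,0,0,0]]'
python3 -c "
from h import *
rel([.596,.1645,.093])"
```

```text
time: 11.9
eef_pos: [0.5929, 0.168, 0.1165]
eef_rot: [-0.18, 1.545, 3.104]
wrist_force: [1.0, -0.2, -0.2]
width: 0.0002
tcp [0.5929 0.168  0.1165] axes [[-0.026, 0.141, -0.99], [0.001, -0.99, -0.141], [-1.0, -0.005, 0.025]] F [ 1.02 -0.25 -0.21] t 11.9
tool delta [ 0.0234  0.004  -0.0032] jaw yaw -81.9 ccw turn needed 0.5 q [-0.05  0.67 -0.42  1.67  0.31  0.89 -2.02] w 0.00016447583588664267
```

```bash
python3 -m crank '[[0.005,0.002,-0.002,0],[0.005,0.001,-0.001,0],[0.004,0,0,0]]'; python3 -m crank '[[0.003,0,0,0]]';python3 -m crank '[[0.003,0,0,0]]';python3 -m crank '[[0.003,0,0,0]]'
```

```text
time: 12.2
eef_pos: [0.5973, 0.1653, 0.1026]
eef_rot: [-0.203, 1.547, 3.08]
wrist_force: [0.1, 0.3, -0.1]
width: -0.0001
time: 12.3
eef_pos: [0.5972, 0.1651, 0.0992]
eef_rot: [-0.198, 1.547, 3.085]
wrist_force: [-1.2, 0.3, 2.3]
width: -0.0
time: 12.4
eef_pos: [0.5973, 0.165, 0.0961]
eef_rot: [-0.2, 1.547, 3.082]
wrist_force: [-1.8, 0.5, 2.2]
width: 0.0
time: 12.5
eef_pos: [0.5973, 0.1651, 0.0933]
eef_rot: [-0.199, 1.547, 3.083]
wrist_force: [-0.8, -1.5, 5.0]
width: 0.0001
```

```bash
python3 -m crank '[[0.003,0,0,0]]'; python3 -m crank '[[0.002,0,0,0]]'
```

```text
time: 12.6
eef_pos: [0.5975, 0.1652, 0.0926]
eef_rot: [-0.16, 1.548, 3.122]
wrist_force: [-12.5, -5.2, 40.6]
width: -0.0002
time: 12.7
eef_pos: [0.5974, 0.1651, 0.0929]
eef_rot: [-0.111, 1.548, -3.112]
wrist_force: [-8.0, -2.4, 19.6]
width: 0.0001
```

Green bottomed at 0.0926. Now release, retreat and check.

```bash
python3 -m crank '[[-0.01,0,0,0],[-0.02,0,0,0],[-0.03,0,0,0],[-0.03,0,0,0],[-0.03,0,0.01,0],[-0.03,0,0.02,0],[0,0,0.02,0],[0,0,0.02,0],[0,0,0.01,0],[0,0,0,0],[0,0,0,0]]'
python3 - <<'E'
from h import *
i=imaging.camera_info('wrist');np.save('w4.npy',i,allow_pickle=True)
im=imaging.read_camera('wrist');cv2.imwrite('pics/w4.png',im[...,::-1])
rel([.596,.1645,.115])
w=cv2.imread('pics/w4.png');cv2.imwrite('pics/w4z.png',w)
E
```

```text
time: 13.8
eef_pos: [0.5206, 0.1543, 0.2517]
eef_rot: [-0.161, 1.552, 3.122]
wrist_force: [-0.0, 0.3, -0.3]
width: -0.0003
tcp [0.5206 0.1544 0.2515] axes [[-0.019, 0.141, -0.99], [0.0, -0.99, -0.141], [-1.0, -0.003, 0.019]] F [ 0.15  0.58 -0.3 ] t 13.85
tool delta [ 0.1351  0.001  -0.0786] jaw yaw -81.9 ccw turn needed 0.5 q [ 0.02  0.39 -0.49  1.77  0.2   1.06 -1.97] w -0.00010280463341799996
```

View pics/w4.png

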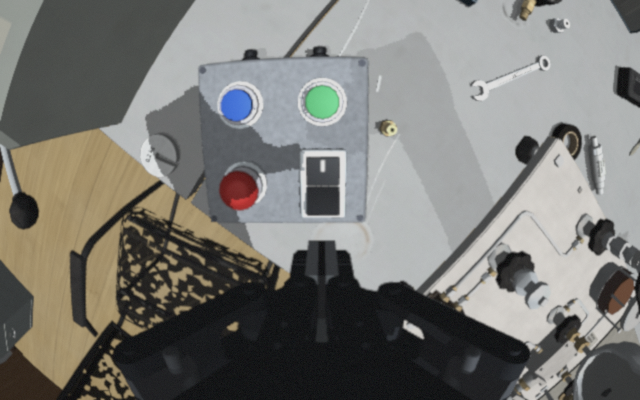

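Run:
```python
from h import *
for n in('w1','w4'):
    i=np.load(n+'.npy',allow_pickle=True).item();im=cv2.imread(f'pics/{n}.png')[...,::-1].copy()
    P=[]
    for k,lo,hi in(('blue',[105,100,60],[125,255,255]),('green',[50,60,60],[90,255,255]),('red',[0,120,60],[8,255,255])):
        c,s=blob(im,lo,hi,(195,50,370,222));P.append(plane('wrist',c,.099,i)[:2]);print(n,k,s[4],P[-1].round(4))
    print(' blue-green apart',np.linalg.norm(P[0]-P[1]).round(4),' green-red',np.linalg.norm(P[1]-P[2]).round(4))
```

```text
w1 blue 813 [0.5845 0.2474]
w1 green 875 [0.5968 0.1651]
w1 red 1056 [0.499  0.2372]
 blue-green apart 0.0832  green-red 0.1215
w4 blue 775 [0.5843 0.2465]
w4 green 887 [0.5967 0.1652]
w4 red 1099 [0.4991 0.237 ]
 blue-green apart 0.0823  green-red 0.1212
```

Blue has sunk: its blob is smaller and has shifted by parallax. Green and red read the same as at the start, the rocker is on, and the bystanders are undisturbed. The arm is clear, so I'm handing in.

```bash
python3 -c "
from cell import env
print(env.job_done(), env.observe()['time'])"
```

```text
the job is handed in; nothing more can be done
the job is handed in; nothing more can be done
```

I pressed the rocker over to on, then the blue button fully in, then the green button down and released it. The job was handed in at about 14 s of robot time, and no verdict was reported.

**Last checks:**
- **Rocker:** the wrist pictures show its far half level and its near half raised. The finger bottomed at z = 0.0855 m.
- **Blue:** the finger travelled about 6 mm, from 0.099 to 0.0928 m, with a firm stop at the end. Its picture blob is now smaller, as a lowered cap should look.
- **Green:** pressed to 0.0926 m, also a firm stop. It is back at its starting height and place in the picture.
- **Red and loose parts:** red reads within 0.2 mm of its starting place. By eye, the loose parts look unmoved in the last wrist picture; I did not measure them.
- **Arm:** clear of the box at z = 0.25 m, with near-zero wrist force.

**What went wrong or disagreed:**
- The rocker press peaked near 104 N up-down, about 109 N in all, at the end stop. That is under the 120 N wrist limit but harder than I meant. I pressed blue and green more gently, at about 44 N or less.
- Some two-view heights came out low: 0.099 m for red against 0.111 m stated, and 0.080 m for green from one pair of views with nearly parallel rays. I relied on the sideways positions, which agreed within 2–3 mm for the points I pressed, and on contact heights that matched the text.

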